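# Snap the keeper clip on the bench rail and close up the flux pot carrier

## Robot

A 7-joint arm with a two-finger parallel gripper is mounted at the origin on the work surface. World frame = base frame: x ahead of the robot, y to its left, z up, the work surface at z = 0. Lengths are in m, angles in rad, forces in N, time in s.
With the tool pointing down it reaches from about 0.4 to 0.875 m from the base axis. Payload 4.4 kg.
Tool frame: the origin (TCP) lies on the centre line of the jaws, within the pads' length; the fingertips stand 11 mm ahead of it and the grasp point (between the pads) lies 8 mm behind it; z points along the fingers, y is the line along which they close (so a half turn about z gives the same grasp; the last joint's range is limited). The gripper opens to 85 mm and grips with 20 to 120 N. Pads are 22 mm wide; open, the fingers measure 114 mm over their backs; the gripper's body (76 mm by 85 mm) begins 54 mm behind the grasp point. The pads swing forward as they close: fully open they stand 13 mm farther back than shut.
Start: joints at [-1.382, 0.628, 0.038, 1.517, -0.027, 0.996, -0.02], TCP at [0.164, 0.629, 0.206] pointing down, gripper open.
Joint ranges: [-3.06, 3.06], [-0.37, 2.12], [-1.25, 1.32], [0.18, 2.47], [-1.1, 4.24], [0.23, 1.98], [-2.94, 2.94]. Speed limits (rad/s): [2.57, 2.57, 3.14, 3.14, 3.14, 3.14, 3.14].

## Interface

Orientations are given as a unit quaternion [w, x, y, z].
In Python, from workcell import bot gives the robot as it stands. The module is installed in compiled form; this text tells all that it offers.
- The arm moves only by the shell command python3 -m inch 'ROWS' [FORCE]. ROWS is JSON, a list of rows, each an object with "translation": the shift along the tool's x, y, z in mm, a list of three; "yaw": the turn about the tool's z in rad; "grip": the opening, from 0 (shut) to 1 (fully open). In form: [{"translation": [tx, ty, tz], "yaw": yaw, "grip": grip}, ...]. A call has exactly 10 rows; each row shifts and turns the commanded pose from where the row before left it, along the tool's axes as they then stand; what a row does not reach is not made up. A row lasts 1/12 s, in which the tool goes at most 41.7 mm and 7.16 degrees, less where a joint would pass 70% of its speed; a pose out of reach is approached as far as the arm can. A call is refused whole if a number of a shift passes 41.7 or a number of a turn 0.125, either way. A call with a gripper value outside its range is refused whole. The fingers move at their own pace and stop on an object; FORCE is the grip in N (left out, the last holds). Time passes only in rows, so rows that do not move let the fingers close, or fill a call up. It gives the time, the measured TCP pose, the force, the opening and the grip force at its end, in the units of the state.
- bot.state(): the state, without advancing time (a new reading comes with each control period).
- bot.camera(name): name is "scene" or "top" or "wrist"; returns the picture (420x560x3 uint8, red, green, blue); there is no depth.
- bot.get_calibration(name): a dict with "mtx" (3x3 intrinsics, pixels), "eye" and "attitude" of the camera in the world. Camera axes: x right, y up, looking along -z (the intrinsics and any distortion apply to the point x, -y, -z); pixel columns grow to the right and rows downward; lengths in m; the calibration is good to about 2 mm. A picture is of the moment at which its call begins: read the wrist's pose just before it. get_calibration takes no time and is no camera call; for the wrist camera it gives the pose at the moment of the call.
- bot.job_done(): hands the job in; it is judged then, once.
Trained networks look in the newest picture that a camera, given by its name, has taken for a name from the list of things; names that differ only in an ending like _2 or _b are one class to them, and where a whole thing is asked for, a point or a joint stands for the part that bears it (a point fixed in the world has none). Each returns a list of dicts, best first, with "score" (0 to 1); they miss things now and then, are a little off and sometimes report something else, mostly with a low value. They report only what shows in the picture. A call takes as long as a camera call. They do not tell look-alikes from the thing itself.
- bot.boxes_of(camera, label): "at" ([x, y, z] in m, in world coordinates, good to about 4 mm: the middle of the surface that is visible of it).
- bot.mark_of(camera, label): "at" ([x, y, z] in m, in world coordinates, good to about 4 mm: a listed point, or the origin of a listed thing).
The state is a dict: "t": time; "joint_pos": joint angles; "qvel": joint speeds; "joint_torque": joint torques, N m; "tcp_pos": TCP position; "ee_rot": TCP orientation; "ft_force": force on the tool from outside, world axes, zero at the start; "ft_torque": the same for the moment, N m; "gripper_width": finger opening in m; "finger_force": force on a finger pad.
Only numpy, scipy, OpenCV 4.12 (cv2) and the standard library are available. Lean on these libraries where they do the work, as an engineer would, in place of code of your own. Each camera call takes 0.05 s, during which the arm holds its last target. There are 200 camera calls.

## Task

The flux pot carrier slides about loose on its bench rail. Take the orange keeper clip from the green mat and press it down over the rail, fin upright, until it snaps fully home, and leave it snug against the end of the carrier's sleeve that faces away from the red stop collar, with the carrier right up against the collar, so that nothing is left to slide. Feel for the snap and for the stop: do not lean hard on the rail or ram the carrier, and leave the other things lying on the bench where they are.

Things in the scene. Friction and masses are not known exactly. Their poses are not given: they have to be found in the camera images.
- clip: Orange moulded keeper clip, loose, standing on the mat on its two sprung arms, mouth down; about 55 g. Origin on the axis of its 25 mm bore; z up through the fin, y along the bore (26 mm long), x across the mouth. Feet tips 17.5 mm below the origin, 36 mm wide over them. The arms' narrowest gap, 19 mm, is 8 mm below the origin and must spring open to 25 mm to pass the rail.
- clip_fin (a point): Middle of the clip's thumb fin, 32.5 mm above the clip's origin; axes as the clip's. The fin is 14 mm thick (x), 26 mm long (y), 24 mm high, and stands on the crown, 30 mm wide (x), whose flat top is 12 mm below this point and leaves a shoulder 8 mm wide either side of the fin.
- rail_axis (a point): Point on the axis of the rail half way between its brackets, 95 mm above the bench; y along the rail, z up. The clip is home when its origin lies on this axis: pushed from above, its arms touch about 17 mm over that, take 8 to 14 N to spring past the widest point, pull it home over the last few mm and then it is stopped solid. On the rail it slides with 2 to 4 N; pulled up with 11 N it comes off.
- carrier: Flux pot carrier: aluminium sleeve, 34 mm diameter, 60 mm long, on the rail, with a shelf and yellow pot on the robot's side (97 mm out from the axis, nothing over 17 mm above it). Origin on the rail's axis in the middle of the sleeve, y along the rail; ends at y = -30 mm and +30 mm. Slides with about 2 N until its +y end meets the stop collar.
- rail: The fixed rail: stainless tube, 25 mm diameter, on two brackets with black blocks (the one at -y ends at y = -208 mm; 18 mm over the axis). Origin on the bench under its middle, y along it. Bare between that block and the carrier. The red stop collar (40 mm diameter, 16 mm long) is clamped somewhere beyond the carrier, its face towards the carrier between y = 90 and 190 mm: to be seen or felt.
- tub: Bystander: loose yellow flux tub with a white lid, 60 mm diameter, 33 mm high; origin under its centre.
- driver: Bystander: loose screwdriver with a red handle, about 170 mm long, lying down.
- brush: Bystander: loose cleaning brush with a green handle, about 170 mm long, lying down.
- board: Bystander: loose green circuit board 70 by 45 mm, 5 mm high; origin under its centre.
Not all that is in view belongs to the job. Several things look just like the clip: the one meant starts farthest from the robot's base.

How it is judged:
By the outcome, as a careful person would: the job done as asked, in the order asked, and still so for the second after the job is handed in, with the robot touching nothing.
It also fails if it takes over 67 s, if anything falls off the work surface, if the arm or the gripper's body presses on something with over 40 N, if the wrist force passes 120 N, or if a joint passes its speed limit or range.

## Working session

There is one attempt and no reset: what is moved stays moved. The work goes in short steps, Python scripts to look and compute and a shell command to move; the robot and the scene stay as the last step left them, time stands still between calls to the robot, and variables do not carry over. Pictures are saved under pics/ and viewed, at most 10 in all, crops included, and the job is handed in when it is done.

```bash
mkdir -p pics; python3 - <<'E'
from workcell import bot
import cv2,numpy as np
s=bot.state(); print(s['t'],s['tcp_pos'],s['ee_rot'],s['gripper_width'],s['ft_force'])
for c in ['scene','top']:
    im=bot.camera(c); cv2.imwrite(f'pics/{c}0.png',im[:,:,::-1])
    k=bot.get_calibration(c); print(c,np.round(k['eye'],3),np.round(k['attitude'],3),np.round(k['mtx'],0).tolist())
    for l in ['clip','clip_fin','carrier','rail_axis','rail','tub','driver','brush','board']:
        print(l,[(np.round(d['at'],3).tolist(),round(d['score'],2)) for d in bot.mark_of(c,l)][:6])
E
```

```text
0.0 [0.16363432 0.62836502 0.20468997] [-1.12631889e-04  1.27047167e-01  9.91896219e-01 -9.46211760e-04] 0.08531808269733156 [-0.66403239  0.32828613 -0.20089748]
scene [ 1.002 -0.686  0.811] [0.865 0.374 0.124 0.312] [[463.0, 0.0, 275.0], [0.0, 463.0, 207.0], [0.0, 0.0, 1.0]]
clip [([0.462, -0.125, 0.021], 0.6), ([0.38, -0.016, 0.019], 0.55), ([0.389, -0.097, 0.018], 0.53), ([0.368, -0.175, 0.021], 0.52)]
clip_fin [([0.47, -0.122, 0.05], 0.63), ([0.386, -0.017, 0.052], 0.63), ([0.388, -0.099, 0.054], 0.62), ([0.367, -0.174, 0.052], 0.51)]
carrier [([0.635, 0.05, 0.094], 0.96)]
rail_axis [([0.642, 0.022, 0.097], 0.93)]
rail [([0.642, 0.021, 0.001], 0.88)]
tub [([0.464, -0.282, 0.002], 0.95)]
driver [([0.409, 0.068, 0.001], 0.68)]
brush [([0.624, -0.438, 0.003], 0.81), ([0.644, 0.02, 0.098], 0.45)]
board [([0.426, 0.274, -0.0], 0.61)]
top [ 0.335 -0.093  1.503] [-0.7   -0.047  0.047  0.711] [[534.0, 0.0, 275.0], [0.0, 534.0, 205.0], [0.0, 0.0, 1.0]]
clip [([0.383, -0.016, 0.016], 0.7), ([0.387, -0.101, 0.021], 0.69), ([0.472, -0.126, 0.018], 0.62), ([0.368, -0.174, 0.017], 0.41)]
clip_fin [([0.391, -0.1, 0.052], 0.59), ([0.384, -0.018, 0.054], 0.51), ([0.465, -0.123, 0.053], 0.49), ([0.635, 0.045, 0.094], 0.47)]
carrier [([0.633, 0.046, 0.096], 0.74)]
rail_axis [([0.639, 0.021, 0.095], 0.94)]
rail [([0.642, 0.018, -0.001], 0.9)]
tub [([0.464, -0.284, -0.0], 0.57)]
driver [([0.411, 0.063, 0.004], 0.8)]
brush [([0.632, -0.439, 0.002], 0.79), ([0.413, 0.065, 0.003], 0.31)]
board [([0.424, 0.272, 0.006], 0.79), ([0.413, 0.065, 0.004], 0.65)]
```

View pics/scene0.png

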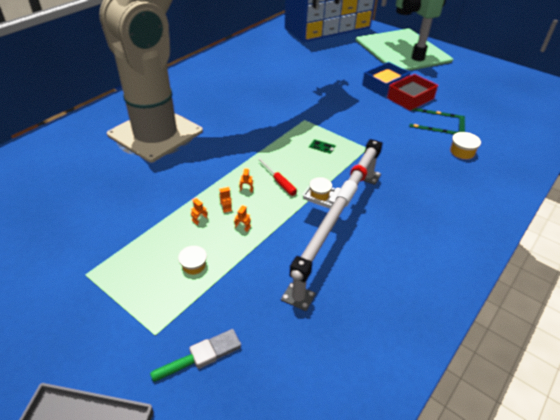

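View pics/top0.png

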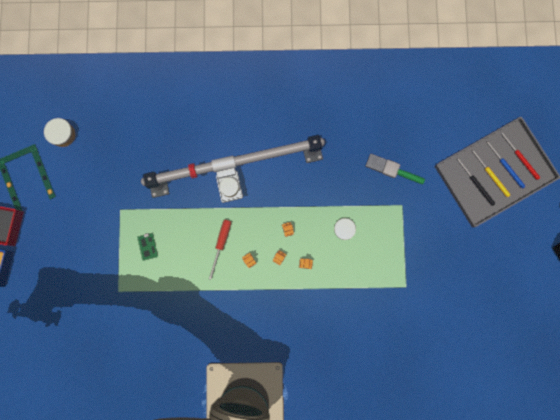

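The scene view shows four orange clips on the mat. The farthest one is at pixel (243,217) in scene and (288,229) in top, which matches the network's estimate of about (0.467,-0.124). In top, the rail runs from (150,180) to (317,143), with the red collar at (193,170) and the carrier at (223,165). I'll move towards the clip with the fingers half open.

```bash
cat > h.py <<'E'
from workcell import bot
import numpy as np,cv2
from scipy.spatial.transform import Rotation as R
def rot(q): return R.from_quat(q,scalar_first=True)
def rows(target):
    s=bot.state(); T=rot(s['ee_rot']); return np.round(T.inv().apply(np.array(target)-s['tcp_pos'])*1000,1)
def cal(c):
    k=bot.get_calibration(c); return np.array(k['mtx']),np.array(k['eye']),rot(k['attitude'])
def unproj(K,e,A,u,v,z):
    d=A.apply([(u-K[0,2])/K[0,0],-(v-K[1,2])/K[1,1],-1.]); return e+d*(z-e[2])/d[2]
def proj(K,e,A,p):
    c=A.inv().apply(np.array(p)-e); return K[0,2]+K[0,0]*c[0]/-c[2],K[1,2]-K[1,1]*c[1]/-c[2]
def heading(s=None):
    s=s or bot.state(); y=rot(s['ee_rot']).apply([0,1,0]); return np.degrees(np.arctan2(y[1],y[0]))
E
python3 -m inch '[{"translation":[-28,-16,0],"yaw":0,"grip":0.6},{"translation":[-28,-16,0],"yaw":0,"grip":0.6},{"translation":[-28,-16,0],"yaw":0,"grip":0.6},{"translation":[-28,-16,0],"yaw":0,"grip":0.6},{"translation":[-28,-16,0],"yaw":0,"grip":0.6},{"translation":[-28,-16,0],"yaw":0,"grip":0.6},{"translation":[-28,-16,0],"yaw":0,"grip":0.6},{"translation":[-28,-16,0],"yaw":0,"grip":0.6},{"translation":[-28,-16,0],"yaw":0,"grip":0.6},{"translation":[-28,-16,0],"yaw":0,"grip":0.6}]' 40
python3 -m inch '[{"translation":[-16,-37,0],"yaw":0,"grip":0.6},{"translation":[-16,-37,0],"yaw":0,"grip":0.6},{"translation":[-16,-37,0],"yaw":0,"grip":0.6},{"translation":[-16,-37,0],"yaw":0,"grip":0.6},{"translation":[-16,-37,0],"yaw":0,"grip":0.6},{"translation":[-16,-37,0],"yaw":0,"grip":0.6},{"translation":[-16,-37,0],"yaw":0,"grip":0.6},{"translation":[-16,-37,0],"yaw":0,"grip":0.6},{"translation":[-16,-37,0],"yaw":0,"grip":0.6},{"translation":[-16,-37,0],"yaw":0,"grip":0.6}]'
python3 - <<'E'
from h import *
s=bot.state(); print(s['tcp_pos'],heading(s),s['ft_force'],rows([0.467,-0.124,0.2]))
k=cal('wrist'); print(k[1],k[2].as_matrix())
im=bot.camera('wrist'); cv2.imwrite('pics/w0.png',im[:,:,::-1])
# top picture: rail ends via black blocks, clip crop
t=cv2.imread('pics/top0.png'); cv2.imwrite('pics/t0crop.png',np.hstack([cv2.resize(t[205:265,250:330],(400,300),interpolation=cv2.INTER_CUBIC),cv2.resize(t[130:205,190:290],(400,300),interpolation=cv2.INTER_CUBIC)]))
E
```

```text
t: 1.83
tcp_pos: [0.3955, 0.4025, 0.2058]
ee_rot: [0.0, 0.127, 0.992, 0.0]
ft_force: [0.5, -0.1, 0.0]
gripper_width: 0.0514
finger_force: 0.0
t: 2.67
tcp_pos: [0.4562, 0.0033, 0.206]
ee_rot: [0.0, 0.127, 0.992, 0.0]
ft_force: [1.2, -0.6, 0.1]
gripper_width: 0.0512
finger_force: 0.0
[0.45616924 0.00333781 0.20596357] 75.41091190625998 [ 1.16814564 -0.57295513  0.07542927] [ -42.6 -120.5    6. ]
[0.38452776 0.022362   0.37411357] [[ 2.52548278e-01 -9.24805930e-01 -2.84523039e-01]
 [ 9.67584227e-01  2.41492815e-01  7.39052363e-02]
 [ 3.62269015e-04 -2.93964645e-01  9.55816225e-01]]
```

View pics/w0.png

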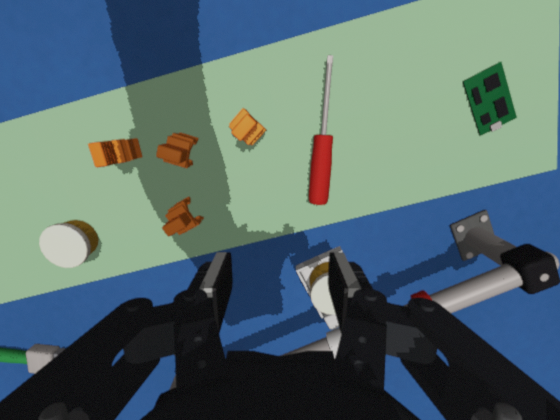

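In the wrist picture, the target clip (farthest from the base) is at (182,217) and the other three are at (115,152), (177,148) and (247,127). The tub, driver and board are clear of it. Next I'll go over the clip for a closer look.

```bash
python3 -m inch '[{"translation":[0,-15,0],"yaw":0,"grip":0.6},{"translation":[0,-15,0],"yaw":0,"grip":0.6},{"translation":[0,-15,0],"yaw":0,"grip":0.6},{"translation":[0,-15,0],"yaw":0,"grip":0.6},{"translation":[0,-15,0],"yaw":0,"grip":0.6},{"translation":[0,-15,0],"yaw":0,"grip":0.6},{"translation":[0,-15,0],"yaw":0,"grip":0.6},{"translation":[0,-10,0],"yaw":0,"grip":0.6},{"translation":[0,0,0],"yaw":0,"grip":0.6},{"translation":[0,0,0],"yaw":0,"grip":0.6}]'
python3 - <<'E'
from h import *
s=bot.state(); k=cal('wrist')
im=bot.camera('wrist')
for l in ['clip','clip_fin']:
    for d in bot.mark_of('wrist',l): print(l,np.round(d['at'],4),round(d['score'],2),np.round(proj(*k,d['at'])))
cv2.imwrite('pics/w1.png',cv2.resize(im[120:300,180:400,::-1],None,fx=3.3,fy=3.3,interpolation=cv2.INTER_CUBIC))
np.save('w1.npy',im)
t=bot.camera('top')[:,:,::-1]
E
```

```text
t: 3.55
tcp_pos: [0.4272, -0.1059, 0.2057]
ee_rot: [0.0, 0.128, 0.992, 0.0]
ft_force: [0.9, -0.1, 0.2]
gripper_width: 0.0513
finger_force: 0.0
clip [ 0.3883 -0.0946  0.0199] 0.96 [280. 150.]
clip [ 0.4673 -0.1238  0.0207] 0.72 [274. 217.]
clip [ 0.3678 -0.1755  0.0191] 0.64 [211. 150.]
clip_fin [ 0.3722 -0.1714  0.0561] 0.93 [208. 157.]
clip_fin [ 0.4668 -0.1241  0.0567] 0.78 [273. 226.]
clip_fin [ 0.3833 -0.0168  0.0496] 0.63 [349. 129.]
clip_fin [ 0.6297 -0.436   0.0032] 0.17 [109. 356.]
```

View pics/w1.png

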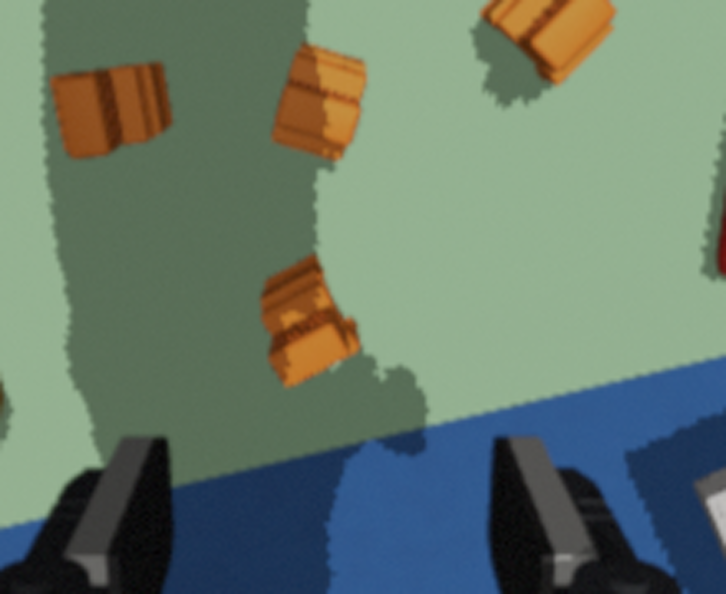

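View pics/t0crop.png

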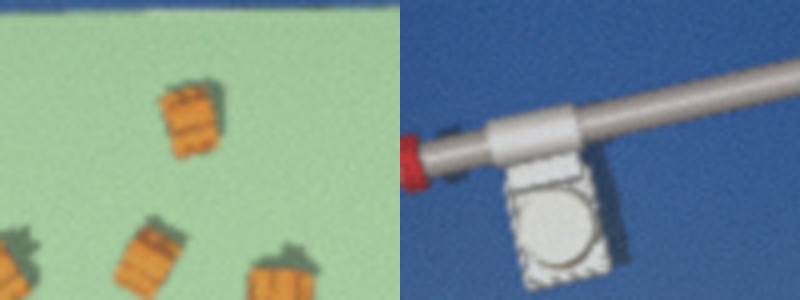

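The wrist crop shows the target's fin top as a bright rectangle with crop corners of about (268,350), (288,388), (358,348) and (341,312). The fin is standing upright. In the top crop the collar face is at crop (425,165), and the sleeve runs from (490,140) to (582,125). I'll work out yaw from the fin's long edge and measure the rail direction from the wrist and top pictures.

```bash
python3 - <<'E'
from h import *
k=cal('wrist')
c=[(268,350),(288,388),(358,348),(341,312)]
P=np.array([unproj(*k,180+u/3.3,120+v/3.3,0.062) for u,v in c]); print(np.round(P,4), P.mean(0).round(4))
for a,b in [(1,2),(0,3),(0,1),(3,2)]:
    d=P[b]-P[a]; print('edge',np.linalg.norm(d).round(4),np.degrees(np.arctan2(d[1],d[0])).round(1))
print('head',heading())
# rail direction from the top picture: gray tube between carrier and -y block
K,e,A=cal('top'); t=cv2.imread('pics/top0.png')
g=t.astype(int); m=((g.max(2)-g.min(2))<45)&(g.min(2)>90)
pts=[]
for u in list(range(240,305)):
    v=np.where(m[135:180,u])[0]
    if len(v)>5: pts.append(unproj(K,e,A,u,135+v.mean(),0.100))
pts=np.array(pts); print(len(pts))
p=np.polyfit(pts[:,1],pts[:,0],1); print('rail x=',p,'resid',np.std(pts[:,0]-np.polyval(p,pts[:,1])),'heading',np.degrees(np.arctan2(1,p[0])))
for n,(u,v) in dict(collarface=(190+25/4,130+165/4),sl_plus=(190+90/4,130+143/4),sl_minus=(190+182/4,130+125/4)).items(): print(n,unproj(K,e,A,u,v,0.108).round(4))
E
```

```text
[[ 0.4617 -0.1353  0.062 ]
 [ 0.477  -0.1324  0.062 ]
 [ 0.4687 -0.1051  0.062 ]
 [ 0.4546 -0.1076  0.062 ]] [ 0.4655 -0.1201  0.062 ]
edge 0.0285 106.9
edge 0.0287 104.2
edge 0.0156 10.9
edge 0.0143 9.8
head 75.49299737631408
65
rail x= [-0.21337259  0.64474362] resid 0.0007212558845349827 heading 102.04472627971904
collarface [0.6137 0.1143 0.108 ]
sl_plus [0.6279 0.071  0.108 ]
sl_minus [0.6391 0.0097 0.108 ]
```

The edges measure 28×15 mm at the fin-top height, close to the known 26×14. The fin's y heading is about 105°, and the rail's is about 102°. I'll turn the tool to a heading of 15°.

```bash
python3 -m inch '[{"translation":[0,0,0],"yaw":0.105,"grip":0.6},{"translation":[0,0,0],"yaw":0.105,"grip":0.6},{"translation":[0,0,0],"yaw":0.105,"grip":0.6},{"translation":[0,0,0],"yaw":0.105,"grip":0.6},{"translation":[0,0,0],"yaw":0.105,"grip":0.6},{"translation":[0,0,0],"yaw":0.105,"grip":0.6},{"translation":[0,0,0],"yaw":0.105,"grip":0.6},{"translation":[0,0,0],"yaw":0.105,"grip":0.6},{"translation":[0,0,0],"yaw":0.105,"grip":0.6},{"translation":[0,0,0],"yaw":0.105,"grip":0.6}]'
python3 - <<'E'
from h import *
print(heading(),rows([0.4663,-0.122,0.053]),bot.state()['joint_pos'].__repr__())
k=cal('wrist'); im=bot.camera('wrist'); cv2.imwrite('pics/w2.png',im[:,:,::-1])
for l in ['clip_fin','rail_axis','carrier']:
    for d in bot.mark_of('wrist',l): print(l,np.round(d['at'],4),round(d['score'],2),np.round(proj(*k,d['at'])))
E
```

```text
t: 4.58
tcp_pos: [0.4272, -0.1052, 0.2056]
ee_rot: [-0.0, 0.609, 0.793, 0.0]
ft_force: [0.9, -0.2, -0.1]
gripper_width: 0.0513
finger_force: 0.0
15.027127759259823 [-26.4  33.4 152.6] array([-0.120005  ,  0.35405714,  0.39710452,  2.08088157, -0.20008527,
        0.7423161 ,  0.66540517])
clip_fin [ 0.3837 -0.0136  0.0496] 0.88 [261.  95.]
clip_fin [ 0.4662 -0.1261  0.0527] 0.74 [307. 215.]
clip_fin [0.6445 0.0199 0.0018] 0.71 [476. 129.]
clip_fin [ 0.3829 -0.0997  0.0525] 0.57 [242. 175.]
rail_axis [0.6442 0.0211 0.0951] 0.86 [541. 131.]
carrier [0.6358 0.0464 0.1007] 0.68 [553.  99.]
```

View pics/w2.png

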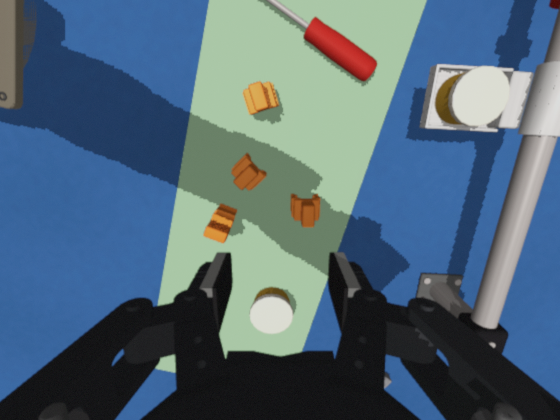

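The target at (307,215) now lines up with the tool's axes, and the tub at (271,310) is clear of the fingers. I'll descend over the fin, moving sideways first.

```bash
python3 -m inch '[{"translation":[-5.4,6.7,5],"yaw":0,"grip":0.6},{"translation":[-5.4,6.7,10],"yaw":0,"grip":0.6},{"translation":[-5.4,6.7,15],"yaw":0,"grip":0.6},{"translation":[-5.4,6.7,20],"yaw":0,"grip":0.6},{"translation":[-5.4,6.6,20],"yaw":0,"grip":0.6},{"translation":[0,0,20],"yaw":0,"grip":0.6},{"translation":[0,0,20],"yaw":0,"grip":0.6},{"translation":[0,0,20],"yaw":0,"grip":0.6},{"translation":[0,0,14],"yaw":0,"grip":0.6},{"translation":[0,0,7],"yaw":0,"grip":0.6}]' 60
python3 -m inch '[{"translation":[0,0,0],"yaw":0,"grip":0.6},{"translation":[0,0,0],"yaw":0,"grip":0},{"translation":[0,0,0],"yaw":0,"grip":0},{"translation":[0,0,0],"yaw":0,"grip":0},{"translation":[0,0,0],"yaw":0,"grip":0},{"translation":[0,0,0],"yaw":0,"grip":0},{"translation":[0,0,0],"yaw":0,"grip":0},{"translation":[0,0,0],"yaw":0,"grip":0},{"translation":[0,0,0],"yaw":0,"grip":0},{"translation":[0,0,0],"yaw":0,"grip":0}]' 60
python3 - <<'E'
from h import *
k=cal('wrist'); im=bot.camera('wrist'); cv2.imwrite('pics/w3.png',im[:,:,::-1])
print(bot.state()['ft_force'])
E
```

```text
t: 5.62
tcp_pos: [0.4658, -0.1233, 0.0524]
ee_rot: [-0.001, 0.607, 0.795, -0.0]
ft_force: [-0.3, 0.1, 0.4]
gripper_width: 0.0513
finger_force: 0.0
t: 6.45
tcp_pos: [0.4664, -0.1233, 0.0546]
ee_rot: [0.0, 0.607, 0.795, 0.0]
ft_force: [0.3, -0.6, 1.0]
gripper_width: 0.0001
finger_force: 0.0
[-0.57311339  0.28556289  0.67982776]
```

View pics/w3.png

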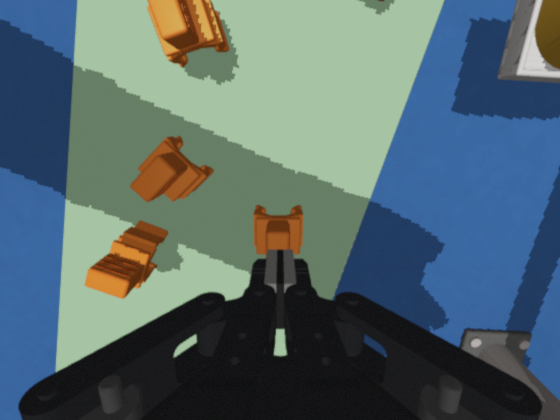

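The fingers shut to 0, so the grasp missed. The clip shows at (278,235), just ahead of the pads in tool +x. I'll compute its position.

```bash
python3 - <<'E'
from h import *
k=cal('wrist'); s=bot.state(); T=rot(s['ee_rot'])
im=bot.camera('wrist')
for l in ['clip_fin','clip']:
    for d in bot.mark_of('wrist',l)[:4]: print(l,np.round(d['at'],4),round(d['score'],2),np.round(proj(*k,d['at'])),T.inv().apply(d['at']-s['tcp_pos']).round(4))
for off in [-10,0,5,10,15,20,25,30]:  # where tool-x offsets at fin-top height project
    print(off,np.round(proj(*k,s['tcp_pos']+T.apply([off/1000,0,-0.0075]))),np.round(proj(*k,s['tcp_pos']+T.apply([off/1000,0,0.011]))))
cv2.imwrite('pics/w3c.png',cv2.resize(im[180:330,210:350,::-1],None,fx=4,fy=4,interpolation=cv2.INTER_CUBIC))
t=bot.camera('top')
for l in ['clip_fin','clip']:
    for d in bot.mark_of('top',l)[:5]: print('top',l,np.round(d['at'],4),round(d['score'],2))
E
```

```text
clip_fin [ 0.3749 -0.172   0.0542] 0.92 [123. 278.] [-0.0229 -0.101   0.0004]
clip_fin [ 0.3834 -0.0156  0.0497] 0.86 [178.  17.] [ 0.1257 -0.0517  0.0049]
clip_fin [ 0.4668 -0.1259  0.0532] 0.65 [278. 248.] [-0.0026 -0.0002  0.0014]
clip_fin [ 0.3849 -0.0998  0.0512] 0.58 [156. 175.] [ 0.0441 -0.0724  0.0034]
clip [ 0.3816 -0.0161  0.0259] 0.8 [188.  31.] [ 0.1257 -0.0535  0.0287]
clip [ 0.4654 -0.1203  0.0193] 0.66 [278. 222.] [ 0.0032 -0.0001  0.0353]
clip [ 0.3721 -0.1735  0.0215] 0.62 [142. 256.] [-0.0236 -0.1041  0.0331]
clip [ 0.3904 -0.098   0.0185] 0.55 [183. 166.] [ 0.0444 -0.0666  0.0361]
-10 [278. 265.] [279. 252.]
0 [278. 250.] [279. 238.]
5 [278. 243.] [278. 231.]
10 [278. 235.] [278. 224.]
15 [278. 227.] [278. 217.]
20 [278. 219.] [278. 210.]
25 [278. 211.] [278. 202.]
30 [278. 202.] [278. 195.]
top clip_fin [ 0.3691 -0.1725  0.0555] 0.42
top clip [ 0.3659 -0.1753  0.0195] 0.56
```

View pics/w3c.png

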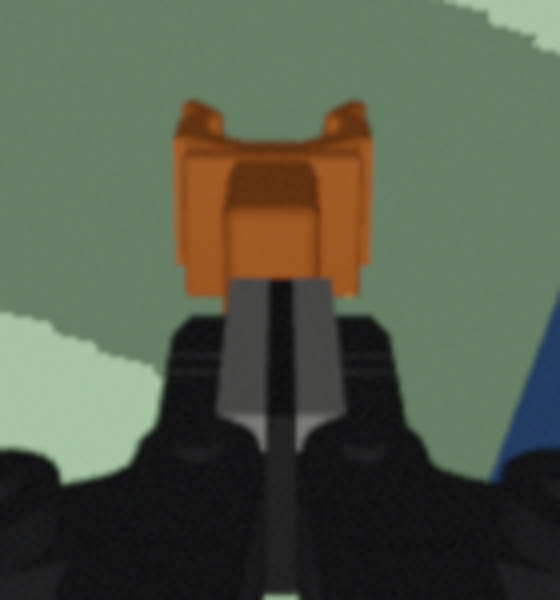

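The fin is centred under the TCP: its front edge at row 232 corresponds to +12 mm. Yet the shut pads appear in front of and above it, with pad tips at row 250, so the fingertips must be higher than the fin top. I'll open narrowly around the fin and feel downwards for the shoulder in small steps.

```bash
python3 - <<'E'
from h import *
print(cal('wrist')[0].round(1).tolist(), rows([0.466,-0.123,0.05]))
E
python3 -m inch '[{"translation":[0,0,0],"yaw":0,"grip":0.3},{"translation":[0,0,0],"yaw":0,"grip":0.3},{"translation":[0,0,0],"yaw":0,"grip":0.3},{"translation":[0,0,0],"yaw":0,"grip":0.3},{"translation":[0,0,1],"yaw":0,"grip":0.3},{"translation":[0,0,1],"yaw":0,"grip":0.3},{"translation":[0,0,1],"yaw":0,"grip":0.3},{"translation":[0,0,1],"yaw":0,"grip":0.3},{"translation":[0,0,0],"yaw":0,"grip":0.3},{"translation":[0,0,0],"yaw":0,"grip":0.3}]' 30
```

```text
[[291.4, 0.0, 279.8], [0.0, 291.4, 209.9], [0.0, 0.0, 1.0]] [ 0.4 -0.2  4.6]
t: 7.63
tcp_pos: [0.4662, -0.1233, 0.0505]
ee_rot: [-0.0, 0.607, 0.795, -0.0]
ft_force: [-0.3, -0.5, -0.9]
gripper_width: 0.0256
finger_force: 0.0
```

```bash
python3 -m inch '[{"translation":[0,0,0.5],"yaw":0,"grip":0.3},{"translation":[0,0,0.5],"yaw":0,"grip":0.3},{"translation":[0,0,0.5],"yaw":0,"grip":0.3},{"translation":[0,0,0.5],"yaw":0,"grip":0.3},{"translation":[0,0,0.5],"yaw":0,"grip":0.3},{"translation":[0,0,0.5],"yaw":0,"grip":0.3},{"translation":[0,0,0],"yaw":0,"grip":0.3},{"translation":[0,0,0],"yaw":0,"grip":0.3},{"translation":[0,0,0],"yaw":0,"grip":0.3},{"translation":[0,0,0],"yaw":0,"grip":0.3}]'
python3 - <<'E'
from h import *
k=cal('wrist'); im=bot.camera('wrist'); print(bot.state()['ft_force'])
cv2.imwrite('pics/w4.png',cv2.resize(im[170:330,200:360,::-1],None,fx=3.6,fy=3.6,interpolation=cv2.INTER_CUBIC))
E
```

```text
t: 8.47
tcp_pos: [0.4663, -0.1233, 0.0476]
ee_rot: [-0.0, 0.607, 0.795, 0.0]
ft_force: [0.2, -0.7, 0.5]
gripper_width: 0.0255
finger_force: 0.0
[0.33098291 0.2034719  0.3307208 ]
```

View pics/w4.png

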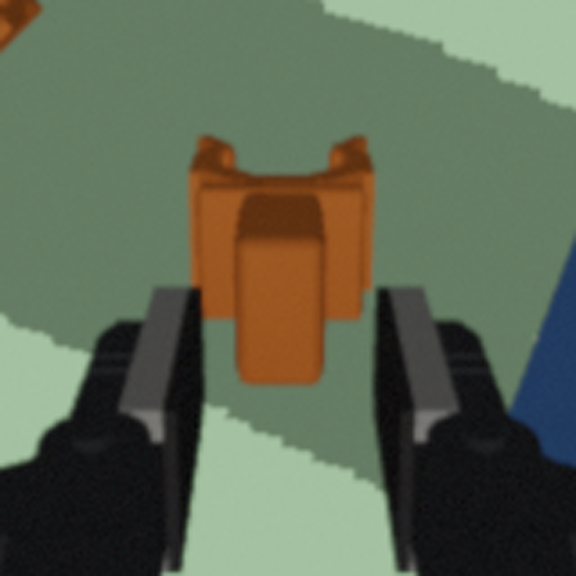

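The clip's fin top spans crop x 237–323 and rows 238–383. The open fingers straddle it at 203 and 375. By parallax (25.5 mm gap = 47.8 px, against 14 mm = 24 px for the fin) the tips are still about 11–15 mm above the fin top. I'll shift 1 mm to centre and descend further, feeling for contact.

```bash
python3 -m inch '[{"translation":[0,-1,2],"yaw":0,"grip":0.3},{"translation":[0,0,2],"yaw":0,"grip":0.3},{"translation":[0,0,2],"yaw":0,"grip":0.3},{"translation":[0,0,2],"yaw":0,"grip":0.3},{"translation":[0,0,2],"yaw":0,"grip":0.3},{"translation":[0,0,2],"yaw":0,"grip":0.3},{"translation":[0,0,2],"yaw":0,"grip":0.3},{"translation":[0,0,0],"yaw":0,"grip":0.3},{"translation":[0,0,0],"yaw":0,"grip":0.3},{"translation":[0,0,0],"yaw":0,"grip":0.3}]'
python3 - <<'E'
from h import *
im=bot.camera('wrist'); np.save('w5.npy',im); print(bot.state()['ft_force'])
# fin top extent: orange pixels along column 278 and widths
h=cv2.cvtColor(im,cv2.COLOR_RGB2HSV)
for r in range(215,300,5):
    o=np.where((h[r,220:340,0]<18)&(h[r,220:340,1]>150)&(h[r,220:340,2]>90))[0]+220
    g=np.where(im[r,200:360].max(1)<120)[0]+200
    print(r,(o.min(),o.max()) if len(o) else None)
E
```

```text
t: 9.35
tcp_pos: [0.4654, -0.1236, 0.0336]
ee_rot: [0.0, 0.607, 0.795, -0.0]
ft_force: [0.3, -0.1, -0.6]
gripper_width: 0.0262
finger_force: 0.0
[-1.03817995  0.13809152 -0.1949307 ]
215 (np.int64(255), np.int64(303))
220 (np.int64(254), np.int64(305))
225 (np.int64(252), np.int64(306))
230 (np.int64(252), np.int64(306))
235 (np.int64(253), np.int64(306))
240 (np.int64(253), np.int64(306))
245 (np.int64(253), np.int64(305))
250 (np.int64(256), np.int64(304))
255 (np.int64(256), np.int64(303))
260 (np.int64(256), np.int64(303))
265 (np.int64(257), np.int64(303))
270 (np.int64(266), np.int64(292))
275 (np.int64(266), np.int64(292))
280 (np.int64(267), np.int64(292))
285 (np.int64(267), np.int64(291))
290 None
295 None
```

```bash
python3 -m inch '[{"translation":[0,0,1.5],"yaw":0,"grip":0.3},{"translation":[0,0,1.5],"yaw":0,"grip":0.3},{"translation":[0,0,1.5],"yaw":0,"grip":0.3},{"translation":[0,0,1.5],"yaw":0,"grip":0.3},{"translation":[0,0,1.5],"yaw":0,"grip":0.3},{"translation":[0,0,1.5],"yaw":0,"grip":0.3},{"translation":[0,0,0],"yaw":0,"grip":0.3},{"translation":[0,0,0],"yaw":0,"grip":0.3},{"translation":[0,0,0],"yaw":0,"grip":0.3},{"translation":[0,0,0],"yaw":0,"grip":0.3}]'
python3 -m inch '[{"translation":[0,0,0.5],"yaw":0,"grip":0.3},{"translation":[0,0,0.5],"yaw":0,"grip":0.3},{"translation":[0,0,0.5],"yaw":0,"grip":0.3},{"translation":[0,0,0.5],"yaw":0,"grip":0.3},{"translation":[0,0,0.5],"yaw":0,"grip":0.3},{"translation":[0,0,0.5],"yaw":0,"grip":0.3},{"translation":[0,0,0],"yaw":0,"grip":0.3},{"translation":[0,0,0],"yaw":0,"grip":0.3},{"translation":[0,0,0],"yaw":0,"grip":0.3},{"translation":[0,0,0],"yaw":0,"grip":0.3}]'
```

```text
t: 10.23
tcp_pos: [0.4654, -0.1236, 0.0247]
ee_rot: [0.0, 0.607, 0.795, 0.0]
ft_force: [-0.1, 0.1, 0.9]
gripper_width: 0.0255
finger_force: 0.0
t: 11.07
tcp_pos: [0.4654, -0.1236, 0.0216]
ee_rot: [-0.0, 0.607, 0.795, -0.0]
ft_force: [0.2, 0.3, 0.2]
gripper_width: 0.0256
finger_force: 0.0
```

```bash
python3 -m inch '[{"translation":[0,0,0.5],"yaw":0,"grip":0.3},{"translation":[0,0,0.5],"yaw":0,"grip":0.3},{"translation":[0,0,0.5],"yaw":0,"grip":0.3},{"translation":[0,0,0.5],"yaw":0,"grip":0.3},{"translation":[0,0,0.5],"yaw":0,"grip":0.3},{"translation":[0,0,0.5],"yaw":0,"grip":0.3},{"translation":[0,0,0.5],"yaw":0,"grip":0.3},{"translation":[0,0,0],"yaw":0,"grip":0.3},{"translation":[0,0,0],"yaw":0,"grip":0.3},{"translation":[0,0,0],"yaw":0,"grip":0.3}]'
python3 -m inch '[{"translation":[0,0,0],"yaw":0,"grip":0},{"translation":[0,0,0],"yaw":0,"grip":0},{"translation":[0,0,0],"yaw":0,"grip":0},{"translation":[0,0,0],"yaw":0,"grip":0},{"translation":[0,0,0],"yaw":0,"grip":0},{"translation":[0,0,0],"yaw":0,"grip":0},{"translation":[0,0,0],"yaw":0,"grip":0},{"translation":[0,0,0],"yaw":0,"grip":0},{"translation":[0,0,0],"yaw":0,"grip":0},{"translation":[0,0,0],"yaw":0,"grip":0}]' 60
```

```text
t: 11.9
tcp_pos: [0.4653, -0.1236, 0.0181]
ee_rot: [-0.0, 0.607, 0.795, -0.0]
ft_force: [-0.8, -0.1, 0.0]
gripper_width: 0.0254
finger_force: 0.0
t: 12.73
tcp_pos: [0.4655, -0.1236, 0.0182]
ee_rot: [0.0, 0.607, 0.795, 0.0]
ft_force: [-0.6, 0.2, 4.5]
gripper_width: 0.0128
finger_force: 59.6
```

The grip holds on the fin at 12.8 mm with the tips on the shoulder. The clip origin is therefore roughly at TCP height, so home should be near TCP z = 0.095. Lifting.

```bash
python3 -m inch '[{"translation":[0,0,-5],"yaw":0,"grip":0},{"translation":[0,0,-15],"yaw":0,"grip":0},{"translation":[0,0,-17],"yaw":0,"grip":0},{"translation":[0,0,-18],"yaw":0,"grip":0},{"translation":[0,0,-18],"yaw":0.013,"grip":0},{"translation":[0,0,-18],"yaw":0.013,"grip":0},{"translation":[0,0,-18],"yaw":0.013,"grip":0},{"translation":[0,0,-18],"yaw":0.013,"grip":0},{"translation":[0,0,-15],"yaw":0,"grip":0},{"translation":[0,0,-10],"yaw":0,"grip":0}]'
python3 - <<'E'
from h import *
print(heading(),rows([0.652,-0.03,0.17]))
E
```

```text
t: 13.57
tcp_pos: [0.4655, -0.1237, 0.1715]
ee_rot: [0.001, 0.628, 0.779, 0.0]
ft_force: [0.2, -1.5, -0.6]
gripper_width: 0.0128
finger_force: 59.0
12.250476713637259 [ 52.  202.1   1.7]
```

```bash
python3 -m inch '[{"translation":[6,22,0],"yaw":0,"grip":0},{"translation":[6,24,0],"yaw":0,"grip":0},{"translation":[6,24,0],"yaw":0,"grip":0},{"translation":[6,24,0],"yaw":0,"grip":0},{"translation":[6,24,0],"yaw":0,"grip":0},{"translation":[6,24,0],"yaw":0,"grip":0},{"translation":[6,24,0],"yaw":0,"grip":0},{"translation":[5,20,0],"yaw":0,"grip":0},{"translation":[5,12,0],"yaw":0,"grip":0},{"translation":[0,4,0],"yaw":0,"grip":0}]'
python3 - <<'E'
from h import *
s=bot.state(); k=cal('wrist'); T=rot(s['ee_rot']); im=bot.camera('wrist')
print(s['tcp_pos'],heading(s))
for c in ['wrist','scene','top']:
    if c!='wrist': bot.camera(c)
    for l in ['rail_axis','carrier','clip','clip_fin']:
        print(c,l,[(np.round(d['at'],4).tolist(),round(d['score'],2)) for d in bot.mark_of(c,l) if d['score']>.4 and d['at'][0]>.55])
cv2.imwrite('pics/w6.png',im[:,:,::-1])
E
```

```text
t: 14.4
tcp_pos: [0.653, -0.0272, 0.1693]
ee_rot: [-0.0, 0.626, 0.78, 0.0]
ft_force: [0.2, 0.6, -0.5]
gripper_width: 0.0127
finger_force: 59.0
[ 0.65295266 -0.02719381  0.16927802] 12.441535568997367
wrist rail_axis [([0.6401, 0.0213, 0.0976], 0.81)]
wrist carrier [([0.6342, 0.0457, 0.1006], 0.58)]
wrist clip [([0.6541, -0.0277, 0.1709], 0.88)]
wrist clip_fin [([0.6553, -0.0268, 0.2073], 0.61)]
scene rail_axis [([0.6427, 0.019, 0.0943], 0.95)]
scene carrier [([0.6336, 0.0477, 0.0961], 0.94), ([0.6577, -0.0288, 0.2033], 0.62)]
scene clip [([0.6497, -0.0321, 0.1696], 0.71)]
scene clip_fin [([0.6529, -0.0305, 0.2059], 0.68)]
top rail_axis [([0.6408, 0.0224, 0.0954], 0.72)]
top carrier []
top clip []
top clip_fin []
```

View pics/w6.png

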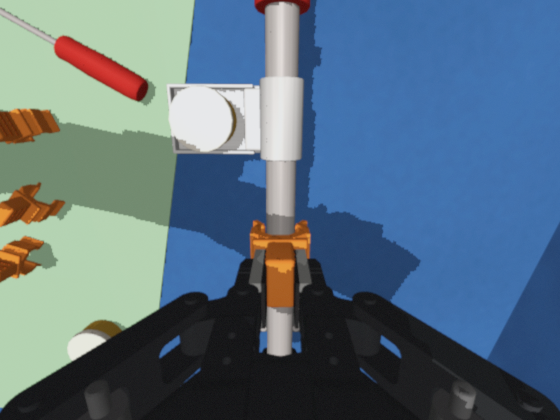

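The wrist picture shows the clip at (280,250), held upright over the rail. The rail's centre line is about x=280–283, the sleeve spans rows 78–160, and the collar face is at row 12. I'll check the offset numerically.

```bash
python3 - <<'E'
from h import *
s=bot.state(); k=cal('wrist'); T=rot(s['ee_rot']); im=cv2.imread('pics/w6.png').astype(int)
m=((im.max(2)-im.min(2))<60)&(im.max(2)>95)
def tl(u,v,z): return T.inv().apply(unproj(*k,u,v,z)-s['tcp_pos'])*1000
for r in list(range(20,70,12))+list(range(168,218,10)):
    c=np.where(m[r,240:330])[0]+240; print(r,c.min(),c.max(),tl((c.min()+c.max()+1)/2,r,0.098).round(1))
for n,(u,v,z) in dict(collar=(283,10,.113),sl_p=(282,79,.112),sl_m=(281,159,.112)).items(): print(n,tl(u,v,z).round(1))
E
```

```text
20 265 298 [143.9   2.5  72.1]
32 265 299 [136.3   2.9  72.1]
44 265 299 [128.6   2.9  72.1]
56 265 298 [120.6   2.6  72.1]
68 265 298 [112.5   2.6  72.1]
168 266 296 [37.3  2.3 72.1]
178 266 296 [29.   2.3 72.1]
188 266 295 [20.4  1.9 72.1]
198 265 295 [11.7  1.5 72.1]
208 265 295 [ 2.8  1.5 72.1]
collar [145.4   3.1  57.1]
sl_p [103.2   2.5  58.1]
sl_m [46.4  1.8 58.1]
```

The rail centre is within about 1.5 mm of the TCP line, and averaging over the cameras gives about 0. The sleeve end is 46 mm ahead and the gap from sleeve to collar is about 42 mm. Descending to just above contact.

```bash
python3 -m inch '[{"translation":[0,0.3,6],"yaw":0.008,"grip":0},{"translation":[0,0,7],"yaw":0,"grip":0},{"translation":[0,0,7],"yaw":0,"grip":0},{"translation":[0,0,7],"yaw":0,"grip":0},{"translation":[0,0,7],"yaw":0,"grip":0},{"translation":[0,0,6],"yaw":0,"grip":0},{"translation":[0,0,5],"yaw":0,"grip":0},{"translation":[0,0,4],"yaw":0,"grip":0},{"translation":[0,0,0],"yaw":0,"grip":0},{"translation":[0,0,0],"yaw":0,"grip":0}]' 80
python3 -m inch '[{"translation":[0,0,1],"yaw":0,"grip":0},{"translation":[0,0,1],"yaw":0,"grip":0},{"translation":[0,0,1],"yaw":0,"grip":0},{"translation":[0,0,1],"yaw":0,"grip":0},{"translation":[0,0,1],"yaw":0,"grip":0},{"translation":[0,0,1],"yaw":0,"grip":0},{"translation":[0,0,1],"yaw":0,"grip":0},{"translation":[0,0,1],"yaw":0,"grip":0},{"translation":[0,0,0],"yaw":0,"grip":0},{"translation":[0,0,0],"yaw":0,"grip":0}]'
```

```text
t: 15.98
tcp_pos: [0.652, -0.0298, 0.1209]
ee_rot: [-0.0, 0.631, 0.776, -0.0]
ft_force: [-0.7, 1.0, -0.4]
gripper_width: 0.0123
finger_force: 82.9
t: 16.82
tcp_pos: [0.652, -0.0298, 0.113]
ee_rot: [-0.0, 0.631, 0.776, -0.0]
ft_force: [0.7, 0.6, -0.9]
gripper_width: 0.0122
finger_force: 82.9
```

```bash
python3 -m inch '[{"translation":[0,0,0.7],"yaw":0,"grip":0},{"translation":[0,0,0.7],"yaw":0,"grip":0},{"translation":[0,0,0.7],"yaw":0,"grip":0},{"translation":[0,0,0.7],"yaw":0,"grip":0},{"translation":[0,0,0.7],"yaw":0,"grip":0},{"translation":[0,0,0.7],"yaw":0,"grip":0},{"translation":[0,0,0],"yaw":0,"grip":0},{"translation":[0,0,0],"yaw":0,"grip":0},{"translation":[0,0,0],"yaw":0,"grip":0},{"translation":[0,0,0],"yaw":0,"grip":0}]'
```

```text
t: 17.65
tcp_pos: [0.6536, -0.0297, 0.1098]
ee_rot: [0.001, 0.631, 0.776, 0.001]
ft_force: [4.4, 0.6, 5.9]
gripper_width: 0.0119
finger_force: 84.0
```

Contact felt: 5.9 N up and 4.4 N sideways towards +x. The rail is a little to tool +y, as the wrist view said, so I'll shift 1.5 mm and press on.

```bash
python3 -m inch '[{"translation":[0,0.8,0],"yaw":0,"grip":0},{"translation":[0,0.8,0],"yaw":0,"grip":0},{"translation":[0,0,0.6],"yaw":0,"grip":0},{"translation":[0,0,0.6],"yaw":0,"grip":0},{"translation":[0,0,0.6],"yaw":0,"grip":0},{"translation":[0,0,0.6],"yaw":0,"grip":0},{"translation":[0,0,0.6],"yaw":0,"grip":0},{"translation":[0,0,0],"yaw":0,"grip":0},{"translation":[0,0,0],"yaw":0,"grip":0},{"translation":[0,0,0],"yaw":0,"grip":0}]'
```

```text
t: 18.48
tcp_pos: [0.6539, -0.03, 0.1073]
ee_rot: [0.001, 0.631, 0.776, 0.0]
ft_force: [0.5, 0.3, 10.4]
gripper_width: 0.0123
finger_force: 84.8
```

```bash
python3 -m inch '[{"translation":[0,0,0.7],"yaw":0,"grip":0},{"translation":[0,0,0.7],"yaw":0,"grip":0},{"translation":[0,0,0.7],"yaw":0,"grip":0},{"translation":[0,0,0.7],"yaw":0,"grip":0},{"translation":[0,0,0.7],"yaw":0,"grip":0},{"translation":[0,0,0],"yaw":0,"grip":0},{"translation":[0,0,0],"yaw":0,"grip":0},{"translation":[0,0,0],"yaw":0,"grip":0},{"translation":[0,0,0],"yaw":0,"grip":0},{"translation":[0,0,0],"yaw":0,"grip":0}]'
```

```text
t: 19.32
tcp_pos: [0.6538, -0.0301, 0.1031]
ee_rot: [0.0, 0.631, 0.776, -0.0]
ft_force: [1.7, -0.2, 7.3]
gripper_width: 0.0121
finger_force: 84.3
```

```bash
python3 -m inch '[{"translation":[0,0,0.7],"yaw":0,"grip":0},{"translation":[0,0,0.7],"yaw":0,"grip":0},{"translation":[0,0,0.7],"yaw":0,"grip":0},{"translation":[0,0,0.7],"yaw":0,"grip":0},{"translation":[0,0,0],"yaw":0,"grip":0},{"translation":[0,0,0],"yaw":0,"grip":0},{"translation":[0,0,0],"yaw":0,"grip":0},{"translation":[0,0,0],"yaw":0,"grip":0},{"translation":[0,0,0],"yaw":0,"grip":0},{"translation":[0,0,0],"yaw":0,"grip":0}]'
```

```text
t: 20.15
tcp_pos: [0.6533, -0.0296, 0.0989]
ee_rot: [-0.0, 0.631, 0.776, -0.0]
ft_force: [4.2, -0.5, -5.6]
gripper_width: 0.0122
finger_force: 82.3
```

The clip is past its widest point and now pulls down (-5.6 N). I'll follow it to the stop.

```bash
python3 -m inch '[{"translation":[0,0.3,0.6],"yaw":0,"grip":0},{"translation":[0,0.3,0.6],"yaw":0,"grip":0},{"translation":[0,0,0.6],"yaw":0,"grip":0},{"translation":[0,0,0.6],"yaw":0,"grip":0},{"translation":[0,0,0.6],"yaw":0,"grip":0},{"translation":[0,0,0],"yaw":0,"grip":0},{"translation":[0,0,0],"yaw":0,"grip":0},{"translation":[0,0,0],"yaw":0,"grip":0},{"translation":[0,0,0],"yaw":0,"grip":0},{"translation":[0,0,0],"yaw":0,"grip":0}]'
```

```text
t: 20.98
tcp_pos: [0.6535, -0.029, 0.096]
ee_rot: [-0.001, 0.631, 0.776, -0.0]
ft_force: [1.2, -0.4, -7.8]
gripper_width: 0.0123
finger_force: 82.2
```

```bash
python3 -m inch '[{"translation":[0,0.3,0.5],"yaw":0,"grip":0},{"translation":[0,0,0.5],"yaw":0,"grip":0},{"translation":[0,0,0.5],"yaw":0,"grip":0},{"translation":[0,0,0.5],"yaw":0,"grip":0},{"translation":[0,0,0],"yaw":0,"grip":0},{"translation":[0,0,0],"yaw":0,"grip":0},{"translation":[0,0,0],"yaw":0,"grip":0},{"translation":[0,0,0],"yaw":0,"grip":0},{"translation":[0,0,0],"yaw":0,"grip":0},{"translation":[0,0,0],"yaw":0,"grip":0}]'
```

```text
t: 21.82
tcp_pos: [0.654, -0.0293, 0.0943]
ee_rot: [-0.0, 0.631, 0.776, -0.0]
ft_force: [-0.7, 0.0, -7.3]
gripper_width: 0.0124
finger_force: 82.2
```

```bash
python3 -m inch '[{"translation":[0,0,0.5],"yaw":0,"grip":0},{"translation":[0,0,0.5],"yaw":0,"grip":0},{"translation":[0,0,0.5],"yaw":0,"grip":0},{"translation":[0,0,0.5],"yaw":0,"grip":0},{"translation":[0,0,0],"yaw":0,"grip":0},{"translation":[0,0,0],"yaw":0,"grip":0},{"translation":[0,0,0],"yaw":0,"grip":0},{"translation":[0,0,0],"yaw":0,"grip":0},{"translation":[0,0,0],"yaw":0,"grip":0},{"translation":[0,0,0],"yaw":0,"grip":0}]'
```

```text
t: 22.65
tcp_pos: [0.6541, -0.0296, 0.0929]
ee_rot: [-0.0, 0.631, 0.776, -0.0]
ft_force: [-4.9, -1.4, 2.1]
gripper_width: 0.0123
finger_force: 83.6
```

```bash
python3 -m inch '[{"translation":[0,0,0.5],"yaw":0,"grip":0},{"translation":[0,0,0.5],"yaw":0,"grip":0},{"translation":[0,0,0.5],"yaw":0,"grip":0},{"translation":[0,0,0],"yaw":0,"grip":0},{"translation":[0,0,0],"yaw":0,"grip":0},{"translation":[0,0,0],"yaw":0,"grip":0},{"translation":[0,0,0],"yaw":0,"grip":0},{"translation":[0,0,0],"yaw":0,"grip":0},{"translation":[0,0,0],"yaw":0,"grip":0},{"translation":[0,0,0],"yaw":0,"grip":0}]'
```

```text
t: 23.48
tcp_pos: [0.6543, -0.0296, 0.0929]
ee_rot: [-0.0, 0.631, 0.776, 0.0]
ft_force: [-7.3, 0.2, 10.9]
gripper_width: 0.0121
finger_force: 84.8
```

It has hit the solid stop: z stays at 0.0929 while the force climbs to 10.9 N, so the clip is home. I'll relieve the vertical and side load, then slide towards the carrier.

```bash
python3 -m inch '[{"translation":[0,-0.5,-0.8],"yaw":0,"grip":0},{"translation":[0,-0.5,-0.8],"yaw":0,"grip":0},{"translation":[1,0,0],"yaw":0,"grip":0},{"translation":[2.5,0,0],"yaw":0,"grip":0},{"translation":[3,0,0],"yaw":0,"grip":0},{"translation":[3,0,0],"yaw":0,"grip":0},{"translation":[3,0,0],"yaw":0,"grip":0},{"translation":[3,0,0],"yaw":0,"grip":0},{"translation":[3,0,0],"yaw":0,"grip":0},{"translation":[2.5,0,0],"yaw":0,"grip":0}]'
python3 - <<'E'
from h import *
s=bot.state(); print(rot(s['ee_rot']).inv().apply(s['ft_force']).round(1),heading(s))
E
```

```text
t: 24.32
tcp_pos: [0.6496, -0.0085, 0.0929]
ee_rot: [0.0, 0.631, 0.776, 0.0]
ft_force: [-1.7, -3.1, 1.6]
gripper_width: 0.0124
finger_force: 83.4
[-2.7 -2.2 -1.6] 11.82243979777986
```

```bash
python3 -m inch '[{"translation":[2,0,0],"yaw":0,"grip":0},{"translation":[2,0,0],"yaw":0,"grip":0},{"translation":[2,0,0],"yaw":0,"grip":0},{"translation":[2,0,0],"yaw":0,"grip":0},{"translation":[2,0,0],"yaw":0,"grip":0},{"translation":[2,0,0],"yaw":0,"grip":0},{"translation":[2,0,0],"yaw":0,"grip":0},{"translation":[2,0,0],"yaw":0,"grip":0},{"translation":[2,0,0],"yaw":0,"grip":0},{"translation":[2,0,0],"yaw":0,"grip":0}]'
python3 - <<'E'
from h import *
s=bot.state(); print(rot(s['ee_rot']).inv().apply(s['ft_force']).round(1),heading(s))
E
python3 -m inch '[{"translation":[2.5,0,0],"yaw":0,"grip":0},{"translation":[2.5,0,0],"yaw":0,"grip":0},{"translation":[2.5,0,0],"yaw":0,"grip":0},{"translation":[2.5,0,0],"yaw":0,"grip":0},{"translation":[2.5,0,0],"yaw":0,"grip":0},{"translation":[2.5,0,0],"yaw":0,"grip":0},{"translation":[2.5,0,0],"yaw":0,"grip":0},{"translation":[2.5,0,0],"yaw":0,"grip":0},{"translation":[2,0,0],"yaw":0,"grip":0},{"translation":[1,0,0],"yaw":0,"grip":0}]'
python3 - <<'E'
from h import *
s=bot.state(); print(rot(s['ee_rot']).inv().apply(s['ft_force']).round(1),heading(s))
bot.camera('top')
print([(np.round(d['at'],4),d['score']) for d in bot.mark_of('top','carrier')])
E
```

```text
t: 25.15
tcp_pos: [0.6455, 0.0101, 0.0929]
ee_rot: [0.001, 0.631, 0.776, 0.0]
ft_force: [0.6, -5.6, 2.3]
gripper_width: 0.0122
finger_force: 83.6
[-5.7 -0.5 -2.3] 11.777163840305429
t: 25.98
tcp_pos: [0.6406, 0.0333, 0.0929]
ee_rot: [0.0, 0.631, 0.776, 0.0]
ft_force: [0.9, -4.7, 3.6]
gripper_width: 0.0121
finger_force: 83.7
[-4.7 -0.1 -3.6] 11.811374219460843
[(array([0.63  , 0.0751, 0.0932]), 0.73)]
```

The carrier is being pushed at about 5 N, and the 43 mm between centres confirms contact. About 11 mm is left to the collar, so I'll approach slowly.

```bash
python3 -m inch '[{"translation":[0.7,0,0],"yaw":0,"grip":0},{"translation":[0.7,0,0],"yaw":0,"grip":0},{"translation":[0.7,0,0],"yaw":0,"grip":0},{"translation":[0.7,0,0],"yaw":0,"grip":0},{"translation":[0.7,0,0],"yaw":0,"grip":0},{"translation":[0.7,0,0],"yaw":0,"grip":0},{"translation":[0.7,0,0],"yaw":0,"grip":0},{"translation":[0.7,0,0],"yaw":0,"grip":0},{"translation":[0.7,0,0],"yaw":0,"grip":0},{"translation":[0.7,0,0],"yaw":0,"grip":0}]'
python3 -m inch '[{"translation":[0.4,0,0],"yaw":0,"grip":0},{"translation":[0.4,0,0],"yaw":0,"grip":0},{"translation":[0.4,0,0],"yaw":0,"grip":0},{"translation":[0.4,0,0],"yaw":0,"grip":0},{"translation":[0.4,0,0],"yaw":0,"grip":0},{"translation":[0.4,0,0],"yaw":0,"grip":0},{"translation":[0,0,0],"yaw":0,"grip":0},{"translation":[0,0,0],"yaw":0,"grip":0},{"translation":[0,0,0],"yaw":0,"grip":0},{"translation":[0,0,0],"yaw":0,"grip":0}]'
```

```text
t: 26.92
tcp_pos: [0.6393, 0.0395, 0.0929]
ee_rot: [0.0, 0.631, 0.776, 0.0]
ft_force: [0.4, -4.7, 3.5]
gripper_width: 0.0123
finger_force: 83.8
t: 27.75
tcp_pos: [0.6388, 0.042, 0.0929]
ee_rot: [0.0, 0.631, 0.776, 0.0]
ft_force: [0.1, -4.8, 3.2]
gripper_width: 0.0123
finger_force: 83.8
```

```bash
python3 -m inch '[{"translation":[0.4,0,0],"yaw":0,"grip":0},{"translation":[0.4,0,0],"yaw":0,"grip":0},{"translation":[0.4,0,0],"yaw":0,"grip":0},{"translation":[0.4,0,0],"yaw":0,"grip":0},{"translation":[0.4,0,0],"yaw":0,"grip":0},{"translation":[0,0,0],"yaw":0,"grip":0},{"translation":[0,0,0],"yaw":0,"grip":0},{"translation":[0,0,0],"yaw":0,"grip":0},{"translation":[0,0,0],"yaw":0,"grip":0},{"translation":[0,0,0],"yaw":0,"grip":0}]'
```

```text
t: 28.58
tcp_pos: [0.6383, 0.044, 0.0929]
ee_rot: [0.0, 0.631, 0.776, 0.0]
ft_force: [1.2, -4.6, 4.0]
gripper_width: 0.0122
finger_force: 83.9
```

```bash
python3 -m inch '[{"translation":[0.4,0,0],"yaw":0,"grip":0},{"translation":[0.4,0,0],"yaw":0,"grip":0},{"translation":[0.4,0,0],"yaw":0,"grip":0},{"translation":[0.4,0,0],"yaw":0,"grip":0},{"translation":[0.4,0,0],"yaw":0,"grip":0},{"translation":[0,0,0],"yaw":0,"grip":0},{"translation":[0,0,0],"yaw":0,"grip":0},{"translation":[0,0,0],"yaw":0,"grip":0},{"translation":[0,0,0],"yaw":0,"grip":0},{"translation":[0,0,0],"yaw":0,"grip":0}]'
```

```text
t: 29.42
tcp_pos: [0.6379, 0.046, 0.0929]
ee_rot: [0.0, 0.631, 0.776, 0.0]
ft_force: [1.7, -5.2, 4.1]
gripper_width: 0.0123
finger_force: 83.9
```

```bash
python3 -m inch '[{"translation":[0.4,0,0],"yaw":0,"grip":0},{"translation":[0.4,0,0],"yaw":0,"grip":0},{"translation":[0.4,0,0],"yaw":0,"grip":0},{"translation":[0.4,0,0],"yaw":0,"grip":0},{"translation":[0,0,0],"yaw":0,"grip":0},{"translation":[0,0,0],"yaw":0,"grip":0},{"translation":[0,0,0],"yaw":0,"grip":0},{"translation":[0,0,0],"yaw":0,"grip":0},{"translation":[0,0,0],"yaw":0,"grip":0},{"translation":[0,0,0],"yaw":0,"grip":0}]'
```

```text
t: 30.25
tcp_pos: [0.6375, 0.0476, 0.0929]
ee_rot: [0.0, 0.631, 0.776, 0.0]
ft_force: [2.0, -5.2, 5.3]
gripper_width: 0.0119
finger_force: 83.9
```

```bash
python3 -m inch '[{"translation":[0.4,0,0],"yaw":0,"grip":0},{"translation":[0.4,0,0],"yaw":0,"grip":0},{"translation":[0.4,0,0],"yaw":0,"grip":0},{"translation":[0.4,0,0],"yaw":0,"grip":0},{"translation":[0,0,0],"yaw":0,"grip":0},{"translation":[0,0,0],"yaw":0,"grip":0},{"translation":[0,0,0],"yaw":0,"grip":0},{"translation":[0,0,0],"yaw":0,"grip":0},{"translation":[0,0,0],"yaw":0,"grip":0},{"translation":[0,0,0],"yaw":0,"grip":0}]'
```

```text
t: 31.08
tcp_pos: [0.6372, 0.0491, 0.0929]
ee_rot: [0.0, 0.631, 0.776, 0.0]
ft_force: [1.1, -4.7, 5.0]
gripper_width: 0.0124
finger_force: 83.9
```

```bash
python3 - <<'E'
from h import *
K,e,A=cal('top'); im=bot.camera('top')
h=cv2.cvtColor(im,cv2.COLOR_RGB2HSV); m=((h[...,0]<6)|(h[...,0]>174))&(h[...,1]>150)&(h[...,2]>90)
m[:, :150]=0; m[:,215:]=0; m[:150]=0; m[195:]=0
v,u=np.where(m); print('collar u',u.min(),u.max(),'v',v.min(),v.max())
w=(im.min(2)>150)
for r in range(160,182,3): print(r,im[r,188:225].min(1).tolist())
print([(np.round(d['at'],4),round(d['score'],2)) for d in bot.mark_of('top','carrier')])
E
```

```text
Traceback (most recent call last):
ValueError: zero-size array to reduction operation minimum which has no identity
```

The arm hides the collar from the top camera, so I'll keep feeling.

```bash
python3 -m inch '[{"translation":[0.4,0,0],"yaw":0,"grip":0},{"translation":[0.4,0,0],"yaw":0,"grip":0},{"translation":[0.4,0,0],"yaw":0,"grip":0},{"translation":[0.4,0,0],"yaw":0,"grip":0},{"translation":[0.4,0,0],"yaw":0,"grip":0},{"translation":[0,0,0],"yaw":0,"grip":0},{"translation":[0,0,0],"yaw":0,"grip":0},{"translation":[0,0,0],"yaw":0,"grip":0},{"translation":[0,0,0],"yaw":0,"grip":0},{"translation":[0,0,0],"yaw":0,"grip":0}]'
```

```text
t: 31.97
tcp_pos: [0.637, 0.0503, 0.0929]
ee_rot: [0.001, 0.631, 0.776, -0.0]
ft_force: [0.8, -6.4, 5.3]
gripper_width: 0.012
finger_force: 83.8
```

```bash
python3 -m inch '[{"translation":[0.4,0,0],"yaw":0,"grip":0},{"translation":[0.4,0,0],"yaw":0,"grip":0},{"translation":[0.4,0,0],"yaw":0,"grip":0},{"translation":[0.4,0,0],"yaw":0,"grip":0},{"translation":[0,0,0],"yaw":0,"grip":0},{"translation":[0,0,0],"yaw":0,"grip":0},{"translation":[0,0,0],"yaw":0,"grip":0},{"translation":[0,0,0],"yaw":0,"grip":0},{"translation":[0,0,0],"yaw":0,"grip":0},{"translation":[0,0,0],"yaw":0,"grip":0}]'
python3 - <<'E'
from h import *
s=bot.state(); im=bot.camera('wrist'); h=cv2.cvtColor(im,cv2.COLOR_RGB2HSV); m=((h[...,0]<6)|(h[...,0]>174))&(h[...,1]>150)&(h[...,2]>80)
sub=m[:150,250:320]; v,u=np.where(sub); print('red rows',v.min(),v.max(),u.min()+250,u.max()+250)
print([ (r,im[r,282].tolist()) for r in range(max(0,v.max()-6),v.max()+30,3)])
E
```

```text
t: 32.8
tcp_pos: [0.637, 0.0503, 0.0929]
ee_rot: [0.001, 0.631, 0.776, -0.001]
ft_force: [1.9, -9.0, 4.2]
gripper_width: 0.0122
finger_force: 83.7
red rows 90 124 250 315
[(118, [206, 60, 53]), (121, [196, 54, 47]), (124, [153, 87, 85]), (127, [224, 222, 220]), (130, [224, 222, 220]), (133, [223, 222, 219]), (136, [224, 222, 220]), (139, [223, 222, 220]), (142, [224, 222, 220]), (145, [223, 221, 219]), (148, [223, 222, 220]), (151, [223, 222, 219])]
```

The stop is felt: no more motion while the force rises from 5 to 9 N. The wrist view shows sleeve white directly against collar red at row 125. I'll ease the load slightly, open, and retreat straight up.

```bash
python3 -m inch '[{"translation":[-0.4,0,-0.3],"yaw":0,"grip":0},{"translation":[-0.4,0,-0.2],"yaw":0,"grip":0},{"translation":[0,0,0],"yaw":0,"grip":0.1},{"translation":[0,0,0],"yaw":0,"grip":0.2},{"translation":[0,0,0],"yaw":0,"grip":0.3},{"translation":[0,0,0],"yaw":0,"grip":0.35},{"translation":[0,0,0],"yaw":0,"grip":0.35},{"translation":[0,0,0],"yaw":0,"grip":0.35},{"translation":[0,0,0],"yaw":0,"grip":0.35},{"translation":[0,0,0],"yaw":0,"grip":0.35}]' 20
```

```text
t: 33.68
tcp_pos: [0.6363, 0.0525, 0.0932]
ee_rot: [-0.0, 0.631, 0.776, 0.0]
ft_force: [-0.9, -0.6, 0.4]
gripper_width: 0.0298
finger_force: 0.0
```

Released with no residual force. Retreating up.

```bash
python3 -m inch '[{"translation":[0,0,-3],"yaw":0,"grip":0.35},{"translation":[0,0,-5],"yaw":0,"grip":0.35},{"translation":[0,0,-8],"yaw":0,"grip":0.35},{"translation":[0,0,-12],"yaw":0,"grip":0.35},{"translation":[0,0,-15],"yaw":0,"grip":0.35},{"translation":[0,0,-15],"yaw":0,"grip":0.35},{"translation":[0,0,-15],"yaw":0,"grip":0.35},{"translation":[0,0,-15],"yaw":0,"grip":0.35},{"translation":[0,0,-10],"yaw":0,"grip":0.35},{"translation":[0,0,0],"yaw":0,"grip":0.35}]'
python3 - <<'E'
from h import *
s=bot.state(); T=rot(s['ee_rot']); k=cal('wrist'); im=bot.camera('wrist'); h=cv2.cvtColor(im,cv2.COLOR_RGB2HSV)
for l in ['clip','clip_fin','carrier']: print(l,[(np.round(d['at'],4),round(d['score'],2)) for d in bot.mark_of('wrist',l) if d['at'][0]>.55])
prev=None
c=int(round(proj(*k,s['tcp_pos']+T.apply([0,.0,.07]))[0])); print('col',c)
for cc in (c,c+12):
  print(cc,[(r,im[r,cc].tolist()) for r in range(40,290,6)])
bot.camera('scene')
for l in ['clip','clip_fin','carrier','tub','driver','board','brush']: print('scene',l,[(np.round(d['at'],3).tolist(),round(d['score'],2)) for d in bot.mark_of('scene',l)][:5])
E
```

```text
t: 34.52
tcp_pos: [0.6383, 0.052, 0.1946]
ee_rot: [0.002, 0.631, 0.776, 0.002]
ft_force: [-0.2, 1.1, 0.3]
gripper_width: 0.0299
finger_force: 0.0
clip [(array([0.6408, 0.0503, 0.0963]), 0.78)]
clip_fin [(array([0.6395, 0.0495, 0.1257]), 0.81)]
carrier [(array([0.625 , 0.0905, 0.0985]), 0.69)]
col 279
279 [(40, [195, 189, 185]), (46, [195, 189, 186]), (52, [196, 190, 187]), (58, [197, 190, 187]), (64, [196, 190, 187]), (70, [196, 190, 187]), (76, [197, 190, 188]), (82, [197, 191, 188]), (88, [196, 191, 188]), (94, [197, 191, 188]), (100, [197, 191, 189]), (106, [199, 60, 55]), (112, [219, 72, 65]), (118, [216, 67, 61]), (124, [170, 95, 92]), (130, [224, 223, 221]), (136, [225, 223, 221]), (142, [225, 223, 220]), (148, [225, 223, 221]), (154, [224, 222, 220]), (160, [223, 221, 219]), (166, [222, 221, 219]), (172, [222, 220, 218]), (178, [221, 219, 217]), (184, [221, 219, 217]), (190, [220, 217, 216]), (196, [178, 106, 58]), (202, [136, 72, 25]), (208, [227, 159, 68]), (214, [227, 158, 66]), (220, [227, 156, 64]), (226, [177, 103, 41]), (232, [161, 91, 41]), (238, [128, 123, 121]), (244
[... 953 characters left out ...]
[44, 69, 107]), (250, [42, 68, 106]), (256, [41, 66, 105]), (262, [40, 67, 104]), (268, [40, 66, 102]), (274, [42, 68, 108]), (280, [40, 67, 108]), (286, [41, 69, 108])]
scene clip [([0.39, -0.099, 0.014], 0.68), ([0.637, 0.051, 0.096], 0.67), ([0.38, -0.015, 0.021], 0.65), ([0.371, -0.175, 0.025], 0.62), ([0.424, 0.273, 0.001], 0.18)]
scene clip_fin [([0.388, -0.095, 0.055], 0.82), ([0.642, 0.048, 0.125], 0.56), ([0.368, -0.17, 0.054], 0.56), ([0.386, -0.018, 0.051], 0.5)]
scene carrier [([0.625, 0.093, 0.094], 0.73)]
scene tub [([0.466, -0.28, 0.003], 0.87)]
scene driver [([0.412, 0.071, 0.001], 0.63)]
scene board [([0.426, 0.271, 0.002], 0.51)]
scene brush [([0.627, -0.433, 0.002], 0.78)]
```

The pictures agree: collar red, sleeve white and clip orange follow each other without a gap. The clip sits at z≈0.096 (home) and the bystanders haven't moved. Handing in.

```bash
python3 -c "
from workcell import bot
print(bot.job_done())"
```

```text
the job is handed in; nothing more can be done
None
```

The keeper clip is snapped home on the rail, snug against the carrier's sleeve, with the carrier against the red collar; the job was handed in at about 35 s, and I don't know the verdict because the hand-in returned none.

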